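# Return the cross jar to the wash-place carousel, bring it to the front and hold

## Task

Put the jar with the cross on its lid back, standing upright, into the carousel pocket that has the same cross on its floor, setting it down rather than dropping it, and let go of it while that pocket is still well away from the front. Then grip the wooden handle on top of the carousel and turn it gently until the jar stands right at the front, in line with the pointed tongue of the foot. Finish still holding the handle firmly with the turntable at rest; leave the other jar (waiting to be refilled), the bowl and the dipper alone.

Things in the scene. Friction and masses are not known exactly. Their poses are not given: they have to be found in the camera images.
- cross_jar: loose white ceramic jar, upright cylinder 50 mm in diameter, 98 mm high with its flush dark wooden lid, plus a 2 mm high pale cross (two 42 x 8 mm bars) on the lid; 0.14 to 0.28 kg; foot chamfered to 45 mm over 4 mm. Origin: centre of its underside, z up. Starts upright on the work surface (z = 0) to the robot's right, in either of two places. Can be gripped from above across its top.
- bar_jar: the same size of loose jar but with one single pale bar on its lid; to be left alone. Origin: centre of its underside.
- carousel: fixed round wooden foot of the carousel, 250 mm diameter, 18 mm high; origin at its centre on the work surface, on the turntable's axis; its -x axis points to the front (roughly to the robot), marked by a pale pointed tongue 22 mm wide on the work surface, reaching 212 mm from the axis. Place and yaw vary.
- turntable (a joint): angle of the carousel's turntable (310 mm diameter disc, top 38 mm above the work surface) about the vertical axis through carousel's origin, counter-clockwise from above positive; 0 or any full turn = cross pocket exactly at the front. Starts between 0.9 and 5.4, turns freely either way (stops at +-12.6), friction about 0.15 N m, stays where it is left.
- cross_pocket (a point): centre of the inner floor of the pocket labelled with a pale cross on its floor (42 mm bars) and a smaller one on the turntable's edge just outside it; 42 mm above the work surface. The pocket is a round dark wooden cup, 55 to 57 mm inner diameter, 65 mm outer, its rim 38 mm above this floor. It moves with the turntable.
- bar_pocket (a point): the same point of the other, equal empty pocket, across the axis, with a single bar on its floor and edge; stays empty. Halfway between the pockets, also 95 mm from the axis and fixed to the turntable, stand a capped glass bottle (56 mm diameter, top 140 mm above the work surface) and a bamboo cup (62 mm diameter, contents up to 142 mm above the work surface).
- front_mark (a point): fixed point at the carousel's front, 95 mm from its axis on the line to the tongue, at pocket-floor height: where the underside of the jar must stand at the end.
- handle (a point): wooden handle fixed on the turntable's axis: upright flat bar 46 mm long along this point's x, 18 mm thick along its y, 48 mm high (160 to 208 mm above the work surface), on a 28 mm post. The point lies on the axis inside the bar, 187 mm above the work surface; its -x axis points to the cross pocket. Can be pinched from above across its thickness.
- bowl: blue ceramic bowl, 120 mm across, 55 mm high, loose bystander at the far side; origin centre of its underside.
- dipper: loose red plastic water dipper, 120 mm across, 85 mm high, with a handle out to 185 mm along its x; bystander; origin centre of its underside.

How it is judged:
On the way, in this order (a step that is already met when the one before it is completed fails the run):
1. the cross jar stands in the cross pocket, let go, the pocket still away from the front (horizontal distance between cross_jar and cross_pocket below 0.006 m and z of cross_jar in the frame of cross_pocket below 0.004 m and angle between cross_jar's own z axis and vertical below 0.08 rad and contact force between the fingers and cross_jar below 0.2 N and horizontal distance between cross_jar and front_mark above 0.04 m), for 0.2 s.
2. the handle is gripped with the jar seated and not yet at the front (horizontal distance between cross_jar and cross_pocket below 0.006 m and z of cross_jar in the frame of cross_pocket below 0.004 m and angle between cross_jar's own z axis and vertical below 0.08 rad and contact force between the fingers and turntable above 3 N and horizontal distance between the grasp point and handle below 0.022 m and distance between the grasp point and handle below 0.045 m and horizontal distance between cross_jar and front_mark above 0.02 m), for 0.1 s.
3. the jar is at the front with the handle held (horizontal distance between cross_jar and cross_pocket below 0.006 m and z of cross_jar in the frame of cross_pocket below 0.004 m and angle between cross_jar's own z axis and vertical below 0.08 rad and contact force between the fingers and turntable above 3 N and horizontal distance between the grasp point and handle below 0.022 m and distance between the grasp point and handle below 0.045 m and horizontal distance between cross_jar and front_mark below 0.012 m), for 0.2 s.
At the end, for the whole second after the job is handed in: The cross jar stands upright (within 0.08 rad) on the floor of the cross pocket (within 6 mm of its centre and 4 mm of its floor), not touched by the fingers and within 12 mm sideways of the front point; the fingers hold the handle with more than 3 N and the turntable is at rest (under 0.05 rad/s) (all of step 3 and contact force between the fingers and cross_jar below 0.2 N and velocity of joint turntable between -0.05 and 0.05 rad/s and linear speed of cross_jar below 0.03 m/s); the arm keeps its last pose, push and grip.
It fails at once if the other jar is disturbed (moved over 15 mm or tipped) (distance of bar_jar from where it was at the start of the episode above 0.015 m or angle between bar_jar's own z axis and vertical above 0.3 rad).
It fails at once if the dipper is moved over 20 mm (distance of dipper from where it was at the start of the episode above 0.02 m).
It fails at once if the bowl is moved over 20 mm (distance of bowl from where it was at the start of the episode above 0.02 m).
It fails at once if the cross jar falls from more than 25 mm above its pocket's floor (z of cross_jar in the frame of front_mark above 0.025 m and contact force between cross_jar and anything else below 0.02 N).
It fails at once if the cross jar is tipped over (angle between cross_jar's own z axis and vertical above 0.8 rad).
It also fails if it takes over 70 s, if anything falls off the work surface, if the arm or the gripper's body presses on something with over 40 N, if the wrist force passes 120 N, or if a joint passes its speed limit or range.

## Robot

A 6-joint arm with a two-finger parallel gripper is mounted at the origin on the work surface. World frame = base frame: x ahead of the robot, y to its left, z up, the work surface at z = 0. Lengths are in m, angles in rad, forces in N, time in s.
With the tool pointing down it reaches from about 0.35 to 0.875 m from the base axis. Payload 15.5 kg.
Tool frame: the origin (TCP) lies midway between the tips of the shut fingers; the grasp point (between the pads) lies 19 mm behind it (hold_point_z is the distance from the TCP to the grasp point, in m); z points along the fingers, y is the line along which they close (so a half turn about z gives the same grasp; the last joint's range is limited). The gripper opens to 85 mm and grips with 20 to 120 N. Pads are 22 mm wide; open, the fingers measure 114 mm over their backs; the gripper's body (76 mm by 85 mm) begins 54 mm behind the grasp point. The pads swing forward as they close: fully open they stand 13 mm farther back than shut.
Start: joints at [1.113, 0.494, 1.345, -0, 1.302, -0.096], TCP at [0.222, 0.584, 0.197] pointing down, gripper open.
Joint ranges: [-2.91, 2.91], [-0.82, 2.16], [0.22, 2.67], [-1.22, 4.37], [0.12, 2.79], [-3.08, 3.08]. Speed limits (rad/s): [1.89, 1.89, 2.57, 3.01, 3.01, 3.01].

## Interface

Orientations are given as [roll, pitch, yaw] about the fixed x, y, z axes, in that order (R = Rz(yaw) Ry(pitch) Rx(roll)).
In Python, from cell import * gives the robot as it stands.
- The arm moves only by the tool move_arm, never from a script. Its argument "targets" is a list of rows, each an object with "jaw": the opening, from 0 (shut) to 1 (fully open); "offset": the shift along the world's x, y, z in cm, a list of three; "turn": the turn, a rotation vector about the world's x, y, z in rad, a list of three. In form: [{"jaw": jaw, "offset": [x, y, z], "turn": [wx, wy, wz]}, ...]. A call has 1 to 12 rows; each row is the pose to reach, as a shift and turn from the pose commanded when the call began; what a row does not reach only later rows make up. A row lasts 1/8 s, in which the tool goes at most 62.5 mm and 10.7 degrees, less where a joint would pass 70% of its speed; a pose out of reach is approached as far as the arm can. A call with a gripper value outside its range is refused whole. The fingers move at their own pace and stop on an object; "newtons" is the grip in N (left out, the last holds). Time passes only in rows, so rows that repeat a pose let the fingers close. It gives the time, the measured TCP pose, the force, the opening and the grip force at its end, in the units of the state.
- read_state(): the state, without advancing time (a new reading comes with each control period).
- camera(name): name is "scene" or "side" or "wrist"; returns a dict with "img" (420x560x3 uint8, red, green, blue), "camera_matrix" (3x3 intrinsics, pixels), "rvec" (rotation vector, rad) and "tvec" (3), from world to camera coordinates, as OpenCV has them; the wrist camera has in their place "hand_eye" (4x4, takes a point from camera to tool coordinates, whose origin is the TCP and whose axes are the flange's). Camera axes: x right, y down, z forward; pixel columns grow to the right and rows downward; lengths in m; the calibration is good to about 2 mm. A picture is of the moment at which its call begins: read the wrist's pose just before it. There is no depth.
- sign_off(): hands the job in; it is judged then, once.
The state is a dict: "time_s": time; "joint_pos": joint angles; "dq": joint speeds; "tau": joint torques, N m; "position": TCP position; "eef_rot": TCP orientation; "ft_force": force on the tool from outside, world axes, zero at the start; "torque": the same for the moment, N m; "gripper_width": finger opening in m; "finger_force": force on a finger pad.
Only numpy, scipy, OpenCV 4.12 (cv2) and the standard library are available. Lean on these libraries where they do the work, as an engineer would, in place of code of your own. Each camera call takes 0.05 s, during which the arm holds its last target. There are 200 camera calls.

## Working session

There is one attempt and no reset: what is moved stays moved. The work goes in short steps, Python scripts to look and compute and a tool call to move; the robot and the scene stay as the last step left them, time stands still between calls to the robot, and variables do not carry over. Pictures are saved under pics/ and viewed, at most 11 in all, crops included, and the job is handed in when it is done.

Besides the shell and the picture viewer there is one more tool, called after "Request:" as name(argument=value, ...), one argument or row to a line, values as JSON. move_arm: Moves the arm, as the interface text tells. Its arguments: {"type":"object","properties":{"targets":{"type":"array","items":{"type":"object","properties":{"jaw":{"type":"number"},"offset":{"type":"array","items":{"type":"number"}},"turn":{"type":"array","items":{"type":"number"}}}}},"newtons":{"type":"number"}},"required":["targets"]}

```bash
mkdir -p pics; ls
cat > h.py <<'E'
from cell import *
import numpy as np, cv2
from scipy.spatial.transform import Rotation as R
def shot(n,f=None):
    s=read_state(); c=camera(n)
    if f: cv2.imwrite('pics/'+f,c['img'][:,:,::-1])
    K=np.array(c['camera_matrix'])
    if n=='wrist':
        H=np.array(c['hand_eye']); T=np.eye(4)
        T[:3,:3]=R.from_euler('xyz',s['eef_rot']).as_matrix() if len(s['eef_rot'])==3 else None
        T[:3,3]=s['position']; T=T@H; Rw=T[:3,:3]; o=T[:3,3]
    else:
        r=cv2.Rodrigues(np.array(c['rvec'],float))[0]; Rw=r.T; o=-r.T@np.array(c['tvec'],float).ravel()
    return c['img'],K,Rw,o
def ray(p,z,K,Rw,o):
    d=Rw@np.linalg.inv(K)@np.array([p[0],p[1],1.]); return o+d*(z-o[2])/d[2]
def proj(P,K,Rw,o):
    q=K@(Rw.T@(np.array(P)-o)); return q[:2]/q[2]
E
python3 - <<'E'
from h import *
print(read_state())
a=shot('scene','s0.png');b=shot('side','d0.png')
for x in(a,b):print(x[1],x[2][:,2],x[3])
E
```

```text
pics
{'time_s': 0.0, 'joint_pos': array([ 1.11252047e+00,  4.94200621e-01,  1.34613018e+00,  2.72697452e-05,
        1.30249250e+00, -9.54982469e-02]), 'dq': array([-0.00123029, -0.00102765, -0.00102532,  0.00088046,  0.00040081,
       -0.00044097]), 'tau': array([ 6.06282963e-03, -8.82155442e+01, -3.83883905e+01,  3.37867041e-04,
        9.90428205e-03, -4.21207517e-05]), 'position': array([0.22160535, 0.58396832, 0.19688976]), 'eef_rot': array([-3.14037012e+00, -1.43511539e-04,  2.77880771e+00]), 'ft_force': array([ 0.66492562,  0.61319677, -0.58761857]), 'torque': array([0.01697291, 0.03064894, 0.02330159]), 'finger_force': 0.0, 'gripper_width': 0.08525509999266125}
[[424.00917593   0.         276.91079945]
 [  0.         424.00917593 212.44604595]
 [  0.           0.           1.        ]] [-0.78711049 -0.27822695 -0.5504969 ] [1.28323236 0.07938075 0.59317776]
[[431.31578545   0.         273.19130484]
 [  0.         431.31578545 203.76119115]
 [  0.           0.           1.        ]] [ 0.47892019  0.56570834 -0.67127455] [ 0.06607971 -0.77826619  0.848601  ]
```

View pics/s0.png

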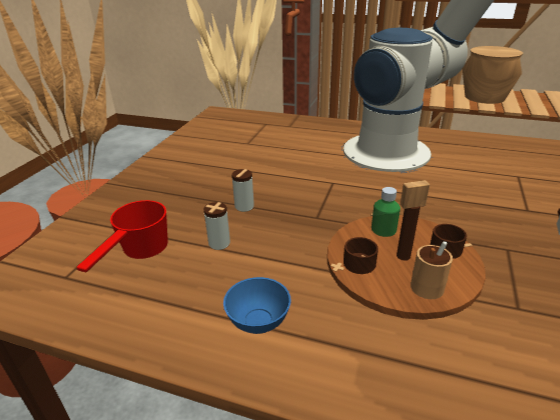

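View pics/d0.png

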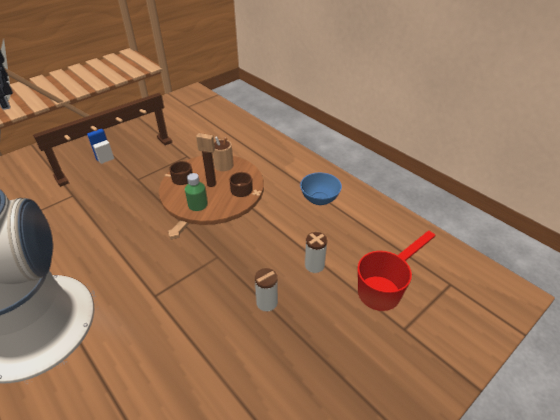

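The scene view shows the cross jar's lid at (216,210), the bar jar's at (243,175), the cross pocket at (361,255) with its edge cross at (337,267), and the handle at (415,190). In the side view the cross jar's lid is at (317,240), the bar jar's at (266,277), the cross pocket at (241,184), the edge cross at (257,193), the tongue at (177,230) and the handle at (206,142).

Run:
```python
from h import *
a=shot('scene')[1:];b=shot('side')[1:]
for n,pa,pb,z in [('cj',(216,210),(317,240),.1),('bj',(243,175),(266,277),.1),('rim',(361,248),(241,178),.08),('rimbar',(449,234),(181,168),.08),('edge',(337,267),(257,193),.038),('handle',(415,184),(207,138),.208)]:
    print(n,ray(pa,z,*a).round(3),ray(pb,z,*b).round(3))
# tongue ends from side: colour mask pale near
print('tongue',ray((170,236),0,*b).round(3),ray((185,225),0,*b).round(3))
print('edgebar',ray((167,176),.038,*b).round(3),ray((467,245),.038,*a).round(3))
# disc extents
for p in[(161,190),(264,186)]:print('disc',ray(p,.038,*b).round(3))
print('bowl',ray((321,186),.055,*b).round(3),'dip',ray((384,270),.085,*b).round(3),ray((432,237),.08,*b).round(3))
```

```text
cj [ 0.607 -0.298  0.1  ] [ 0.593 -0.313  0.1  ]
bj [ 0.444 -0.303  0.1  ] [ 0.432 -0.316  0.1  ]
rim [0.621 0.016 0.08 ] [0.618 0.013 0.08 ]
rimbar [0.524 0.177 0.08 ] [0.517 0.17  0.08 ]
edge [ 0.641 -0.024  0.038] [ 0.64  -0.029  0.038]
handle [0.572 0.094 0.208] [0.564 0.078 0.208]
tongue [0.377 0.027 0.   ] [0.431 0.036 0.   ]
edgebar [0.488 0.216 0.038] [0.492 0.22  0.038]
disc [0.441 0.17  0.038]
disc [ 0.676 -0.019  0.038]
bowl [ 0.783 -0.144  0.055] dip [ 0.649 -0.468  0.085] [ 0.821 -0.48   0.08 ]
```

Request:
move_arm(
  targets=[
    {"jaw": 1, "offset": [0, 0, 10], "turn": [0, 0, 0]},
    {"jaw": 1, "offset": [0, 0, 10], "turn": [0, 0, 0]},
    {"jaw": 1, "offset": [37.8, -88.9, 10], "turn": [0, 0, 0]},
    {"jaw": 1, "offset": [37.8, -88.9, 10], "turn": [0, 0, 0]},
    {"jaw": 1, "offset": [37.8, -88.9, 10], "turn": [0, 0, 0]},
    {"jaw": 1, "offset": [37.8, -88.9, 10], "turn": [0, 0, 0]},
    {"jaw": 1, "offset": [37.8, -88.9, 10], "turn": [0, 0, 0]},
    {"jaw": 1, "offset": [37.8, -88.9, 10], "turn": [0, 0, 0]},
    {"jaw": 1, "offset": [37.8, -88.9, 10], "turn": [0, 0, 0]},
    {"jaw": 1, "offset": [37.8, -88.9, 10], "turn": [0, 0, 0]},
    {"jaw": 1, "offset": [37.8, -88.9, 10], "turn": [0, 0, 0]},
    {"jaw": 1, "offset": [37.8, -88.9, 10], "turn": [0, 0, 0]},
  ],
)

```text
time_s: 1.7
position: [0.4668, 0.0071, 0.2976]
eef_rot: [3.141, 0.0, 2.779]
ft_force: [1.6, 0.4, 0.4]
gripper_width: 0.0853
finger_force: 0.0
```

Run:
```python
from h import *
i,K,Rw,o=shot('wrist','w0.png');print(o,Rw[:,2])
print(proj([.62,.015,.042],K,Rw,o),proj([.57,.094,.208],K,Rw,o))
np.savez('w0.npz',K=K,Rw=Rw,o=o)
```

```text
[0.3972189  0.03332416 0.47228388] [ 0.27250754 -0.10277515 -0.95664879]
[319.35814414 265.12520405] [408.65537404 273.29266261]
```

View pics/w0.png

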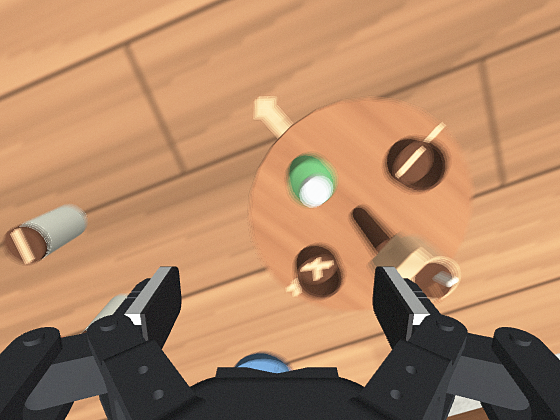

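Request:
move_arm(
  targets=[
    {"jaw": 1, "offset": [13.3, -31.2, 0], "turn": [0, 0, 0]},
    {"jaw": 1, "offset": [13.3, -31.2, 0], "turn": [0, 0, 0]},
    {"jaw": 1, "offset": [13.3, -31.2, 0], "turn": [0, 0, 0]},
    {"jaw": 1, "offset": [13.3, -31.2, 0], "turn": [0, 0, 0]},
    {"jaw": 1, "offset": [13.3, -31.2, 0], "turn": [0, 0, 0]},
    {"jaw": 1, "offset": [13.3, -31.2, 0], "turn": [0, 0, 0]},
    {"jaw": 1, "offset": [13.3, -31.2, 0], "turn": [0, 0, 0]},
    {"jaw": 1, "offset": [13.3, -31.2, 0], "turn": [0, 0, 0]},
  ],
)

```text
time_s: 2.75
position: [0.5991, -0.302, 0.2973]
eef_rot: [3.141, -0.001, 2.779]
ft_force: [-0.5, 0.0, 1.0]
gripper_width: 0.0858
finger_force: 0.0
```

The wrist view shows the cross pocket's floor cross at about (318,267), its edge cross at (293,286), the bar pocket at (415,162), the tongue between (262,103) and (288,132), and the handle at (405,258).

Run:
```python
from h import *
w=np.load('w0.npz');w=(w['K'],w['Rw'],w['o'])
for n,p,z in[('cross',(318,267),.042),('edge',(293,286),.038),('bar',(411,164),.042),('edgebar',(436,133),.038),('tip',(259,100),0),('tongueroot',(288,135),0),('handle',(405,255),.208)]:print(n,ray(p,z,*w).round(4))
i,K,Rw,o=shot('wrist','w1.png');print(proj([.6,-.305,.1],K,Rw,o),read_state()['position'])
```

```text
cross [0.6221 0.0122 0.042 ]
edge [ 0.6405 -0.0327  0.038 ]
bar [0.5241 0.1741 0.042 ]
edgebar [0.4976 0.2153 0.038 ]
tip [0.3775 0.0156 0.    ]
tongueroot [0.4352 0.0364 0.    ]
handle [0.5515 0.0954 0.208 ]
[274.3173838  178.85789512] [ 0.59909989 -0.30175896  0.29761683]
```

View pics/w1.png

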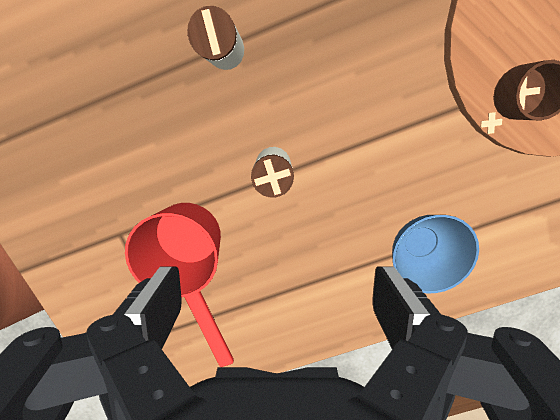

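The cross on the jar's lid is centred at about (272,177), clear of the dipper and the bowl.

Run:
```python
from h import *
i,K,Rw,o=shot('wrist')
h=cv2.cvtColor(i,cv2.COLOR_RGB2HSV)
m=((i[:,:,0]>200)&(i[:,:,2]>150)&(h[:,:,1]<90)).astype(np.uint8); 
n,l,s,c=cv2.connectedComponentsWithStats(m)
for k in range(1,n):
    if s[k,4]>80:print(s[k],c[k].round(1),ray(c[k],.1,*(K,Rw,o)).round(4))
print(ray((272.5,176.5),.1,K,Rw,o).round(4))
```

```text
[202   9  18  46 335] [210.3  31.4] [ 0.4349 -0.3114  0.1   ]
[519  77  21  33 221] [526.5  92.1] [ 0.6076 -0.0196  0.1   ]
[481 113  21  21 210] [491.  122.7] [ 0.6258 -0.0606  0.1   ]
[254 159  36  36 417] [271.7 176.7] [ 0.5967 -0.3067  0.1   ]
[ 460  287  100   72 2528] [527.9 318.2] [ 0.8925 -0.0592  0.1   ]
[ 30 311  24  17 103] [ 38.2 319.9] [ 0.6663 -0.6625  0.1   ]
[125 314  16  11 109] [134.7 318.2] [ 0.709  -0.5426  0.1   ]
[413 314  17  11 108] [418.4 318.2] [ 0.8413 -0.1939  0.1   ]
[ 291  340  101   46 1303] [362.6 360.7] [ 0.8805 -0.2817  0.1   ]
[ 65 395  42  25 695] [ 86.7 409.7] [ 0.8217 -0.6803  0.1   ]
[446 408  43  12 313] [470.1 415.2] [ 1.0293 -0.1624  0.1   ]
[ 0.5968 -0.3058  0.1   ]
```

Request:
move_arm(
  newtons=40,
  targets=[
    {"jaw": 1, "offset": [-0.2, -0.45, -5], "turn": [0, 0, 0]},
    {"jaw": 1, "offset": [-0.2, -0.45, -11], "turn": [0, 0, 0]},
    {"jaw": 1, "offset": [-0.2, -0.45, -16], "turn": [0, 0, 0]},
    {"jaw": 1, "offset": [-0.2, -0.45, -20], "turn": [0, 0, 0]},
    {"jaw": 1, "offset": [-0.2, -0.45, -23.2], "turn": [0, 0, 0]},
    {"jaw": 1, "offset": [-0.2, -0.45, -23.2], "turn": [0, 0, 0]},
    {"jaw": 0.3, "offset": [-0.2, -0.45, -23.2], "turn": [0, 0, 0]},
    {"jaw": 0.3, "offset": [-0.2, -0.45, -23.2], "turn": [0, 0, 0]},
    {"jaw": 0.3, "offset": [-0.2, -0.45, -23.2], "turn": [0, 0, 0]},
    {"jaw": 0.3, "offset": [-0.2, -0.45, -23.2], "turn": [0, 0, 0]},
    {"jaw": 0.3, "offset": [-0.2, -0.45, -23.2], "turn": [0, 0, 0]},
    {"jaw": 0.3, "offset": [-0.2, -0.45, -23.2], "turn": [0, 0, 0]},
  ],
)

```text
time_s: 4.35
position: [0.5974, -0.3073, 0.0655]
eef_rot: [-3.142, -0.0, 2.779]
ft_force: [-0.5, 0.2, 0.2]
gripper_width: 0.0255
finger_force: 0.0
```

Run:
```python
from h import *
i,*_=shot('wrist');j,*_=shot('side')
cv2.imwrite('pics/c1.png',np.hstack([cv2.resize(i[100:],(400,300)),j[150:350,200:460]][0:1]+[cv2.resize(j[150:350,200:460],(390,300))])[:,:,::-1])
print(read_state()['gripper_width'])
```

```text
0.02558671459781747
```

View pics/c1.png

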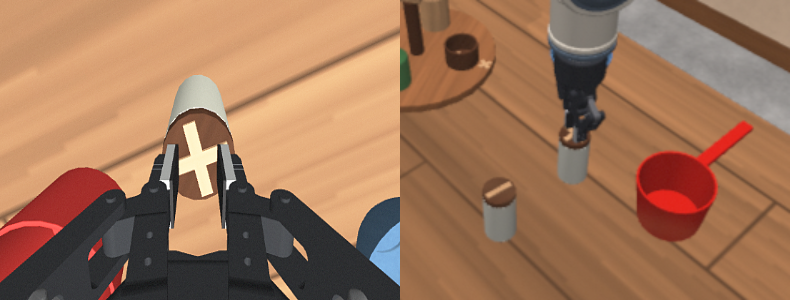

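The wrist crop shows the lid intact and upright, with the closed fingers toward its rear edge rather than around it. The side crop shows the fingers at or just beyond the lid's far edge. I'll check where the lid is and where the TCP projects.

Run:
```python
from h import *
s=read_state();p=s['position']
for n in('wrist','side','scene'):
    i,K,Rw,o=shot(n)
    h=cv2.cvtColor(i,cv2.COLOR_RGB2HSV)
    m=((i[:,:,0]>190)&(i[:,:,2]>130)&(h[:,:,1]<110)).astype(np.uint8)
    q=proj(p,K,Rw,o); l=proj([.597,-.306,.1],K,Rw,o);print(n,'tcp px',q.round(),'jar px',l.round())
    N,_,S,c=cv2.connectedComponentsWithStats(m)
    for k in range(1,N):
        if S[k,4]>25 and np.hypot(*(c[k]-l))<60:print(S[k],c[k].round(1),ray(c[k],.1,K,Rw,o).round(4))
i,K,Rw,o=shot('wrist');print(o-p)
print(camera('wrist')['hand_eye'])
```

```text
wrist tcp px [277. 245.] jar px [279. 272.]
[ 250  229   54   81 1949] [276.7 269.5] [ 0.5954 -0.3066  0.1   ]
[224 292  14  10  60] [232.8 295.2] [ 0.6007 -0.3313  0.1   ]
[316 292  14  10  61] [320.4 295.1] [ 0.6157 -0.2917  0.1   ]
side tcp px [316. 248.] jar px [316. 238.]
scene tcp px [216. 220.] jar px [215. 207.]
[-0.06947497  0.02622474  0.1747114 ]
[[-1.83126492e-05 -9.56734036e-01 -2.90963887e-01  7.42784506e-02]
 [ 9.99999863e-01 -1.69504309e-04  4.94418386e-04 -1.18257059e-04]
 [-5.22346531e-04 -2.90963838e-01  9.56733909e-01 -1.74720581e-01]
 [ 0.00000000e+00  0.00000000e+00  0.00000000e+00  1.00000000e+00]]
```

Run:
```python
from h import *
a,K,Rw,o=shot('side');b,K2,R2,o2=shot('scene')
s=read_state();print(s['position'],s['joint_pos'],s['gripper_width'],s['ft_force'])
for z in(.065,.1,.14,.24):print(proj([.5974,-.3073,z],K,Rw,o).round(),proj([.5974,-.3073,z],K2,R2,o2).round())
x=np.hstack([cv2.resize(a[180:300,260:380],(400,400),interpolation=3),cv2.resize(b[140:260,160:280],(400,400),interpolation=3)])
cv2.imwrite('pics/c2.png',x[:,:,::-1])
```

```text
[ 0.59738143 -0.30733088  0.06546989] [-5.63996945e-01  6.93556368e-01  1.35330781e+00  2.48029330e-05
  1.09470813e+00 -1.77199583e+00] 0.025872675949846487 [-0.02798412  0.13428096 -0.28791849]
[316. 248.] [216. 220.]
[317. 238.] [214. 207.]
[318. 226.] [212. 191.]
[320. 193.] [207. 148.]
```

View pics/c2.png

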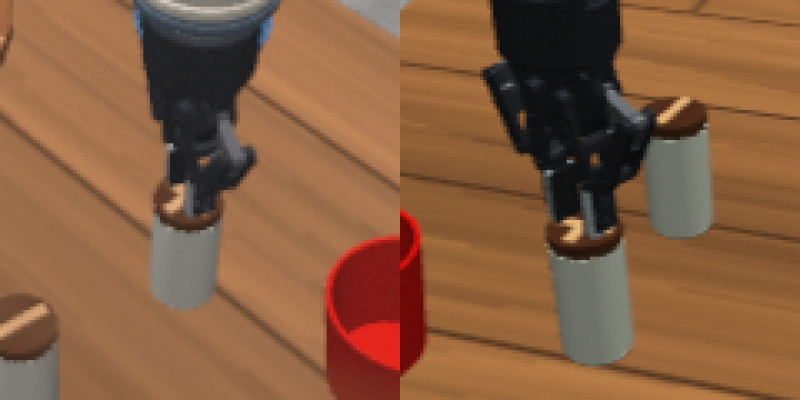

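The tips rest at lid height (z about 0.10), above the jar, although the reported TCP z is 0.065. So the real tips sit about 30 mm behind the reported TCP. I'll check the constants in `cell`.

```bash
python3 - <<'E'
import cell
for k in dir(cell):
    if not k.startswith('_'):
        v=getattr(cell,k); print(k, v if not callable(v) else 'fn')
E
python3 - <<'E'
import sys; sys.path.insert(0,'.')
from h import *
i,K,Rw,o=shot('wrist');print(K)
s=read_state();p=s['position'];T=R.from_euler('xyz',s['eef_rot']).as_matrix()
for z in(0,-.019,-.035,-.05,-.073):
  print(z,[proj(p+T@[x,y,z],K,Rw,o).round().tolist() for x in(-.011,.011) for y in(-.0128,.0128)])
E
```

```text
PlanningError fn
camera fn
hold_point_z 0.0187
read_state fn
sign_off fn
[[329.05848886   0.         276.5664462 ]
 [  0.         329.05848886 209.52516723]
 [  0.           0.           1.        ]]
0 [[255.0, 262.0], [299.0, 262.0], [254.0, 227.0], [299.0, 227.0]]
-0.019 [[252.0, 278.0], [301.0, 278.0], [251.0, 239.0], [302.0, 239.0]]
-0.035 [[250.0, 295.0], [303.0, 294.0], [249.0, 253.0], [304.0, 253.0]]
-0.05 [[247.0, 313.0], [306.0, 313.0], [246.0, 267.0], [307.0, 267.0]]
-0.073 [[242.0, 350.0], [311.0, 350.0], [240.0, 298.0], [313.0, 297.0]]
```

The tips project about 35 mm behind the nominal TCP, so I will open and go about 25 mm lower. That puts 20 mm of pad on the jar.

Request:
move_arm(
  newtons=40,
  targets=[
    {"jaw": 1, "offset": [0, 0, 0.5], "turn": [0, 0, 0]},
    {"jaw": 1, "offset": [0, 0, 0.5], "turn": [0, 0, 0]},
    {"jaw": 1, "offset": [0, 0, 0.5], "turn": [0, 0, 0]},
    {"jaw": 1, "offset": [0, 0, 0.5], "turn": [0, 0, 0]},
    {"jaw": 1, "offset": [-0.1, 0.1, -1], "turn": [0, 0, 0]},
    {"jaw": 1, "offset": [-0.1, 0.1, -2.5], "turn": [0, 0, 0]},
    {"jaw": 1, "offset": [-0.1, 0.1, -2.5], "turn": [0, 0, 0]},
    {"jaw": 0.4, "offset": [-0.1, 0.1, -2.5], "turn": [0, 0, 0]},
    {"jaw": 0.4, "offset": [-0.1, 0.1, -2.5], "turn": [0, 0, 0]},
    {"jaw": 0.4, "offset": [-0.1, 0.1, -2.5], "turn": [0, 0, 0]},
    {"jaw": 0.4, "offset": [-0.1, 0.1, -2.5], "turn": [0, 0, 0]},
    {"jaw": 0.4, "offset": [-0.1, 0.1, -2.5], "turn": [0, 0, 0]},
  ],
)

```text
time_s: 6.35
position: [0.5967, -0.3066, 0.0412]
eef_rot: [-3.141, 0.001, 2.779]
ft_force: [-1.2, 0.4, 5.9]
gripper_width: 0.0482
finger_force: 41.8
```

Request:
move_arm(
  targets=[
    {"jaw": 0.4, "offset": [0, 0, 3], "turn": [0, 0, 0]},
    {"jaw": 0.4, "offset": [0, 0, 8], "turn": [0, 0, 0]},
    {"jaw": 0.4, "offset": [0.2, 3, 10], "turn": [0, 0, 0]},
    {"jaw": 0.4, "offset": [0.5, 8, 10], "turn": [0, 0, 0]},
    {"jaw": 0.4, "offset": [0.9, 13, 10], "turn": [0, 0, 0]},
    {"jaw": 0.4, "offset": [1.3, 18, 10], "turn": [0, 0, 0]},
    {"jaw": 0.4, "offset": [1.7, 23, 10], "turn": [0, 0, 0]},
    {"jaw": 0.4, "offset": [2.1, 28, 10], "turn": [0, 0, 0]},
    {"jaw": 0.4, "offset": [2.4, 31, 10], "turn": [0, 0, 0]},
    {"jaw": 0.4, "offset": [2.4, 32, 10], "turn": [0, 0, 0]},
    {"jaw": 0.4, "offset": [2.4, 32, 10], "turn": [0, 0, 0]},
    {"jaw": 0.4, "offset": [2.4, 32, 10], "turn": [0, 0, 0]},
  ],
)

```text
time_s: 7.85
position: [0.6203, 0.0125, 0.1404]
eef_rot: [-3.141, 0.0, 2.778]
ft_force: [0.9, 0.5, -1.6]
gripper_width: 0.0488
finger_force: 42.6
```

Run:
```python
from h import *
p=read_state()['position'];print(p,read_state()['finger_force'])
ims=[]
for n,c in(('scene',(361,240)),('side',(241,170)),('wrist',None)):
    i,K,Rw,o=shot(n,'k_%s.png'%n)
    print(n,[proj([p[0],p[1],z],K,Rw,o).round(1).tolist() for z in(p[2]-.041,.08,.042)],
      proj([.64,-.03,.038],K,Rw,o).round(1))
    if c: 
        x,y=c; ims.append(cv2.resize(i[y-60:y+60,x-52:x+53],(350,400),interpolation=3))
    print(K[0,0],o)
cv2.imwrite('pics/k.png',np.hstack(ims)[:,:,::-1])
```

```text
[0.62032486 0.01250962 0.14044312] 42.60636404156685
scene [[360.1, 239.4], [359.2, 247.4], [357.6, 262.5]] [334.3 266.1]
424.0091759255205 [1.28323236 0.07938075 0.59317776]
side [[241.3, 172.5], [241.7, 177.9], [242.6, 188.1]] [257.2 193.2]
431.315785452198 [ 0.06607971 -0.77826619  0.848601  ]
wrist [[276.5, 221.5], [276.5, 213.0], [276.5, 199.7]] [240.2 234.5]
329.0584888560888 [0.55090143 0.0389256  0.31519488]
```

View pics/k.png

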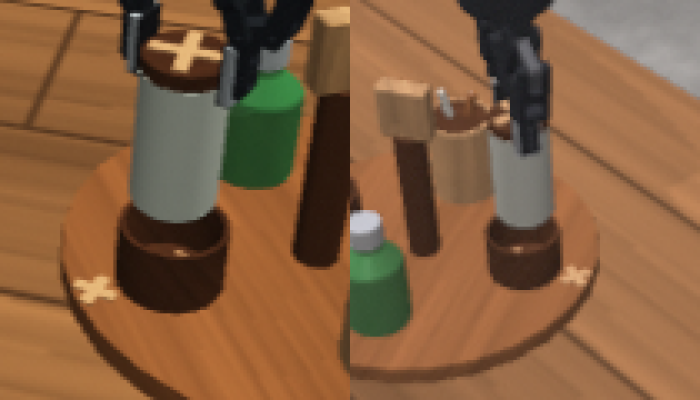

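View pics/k_wrist.png

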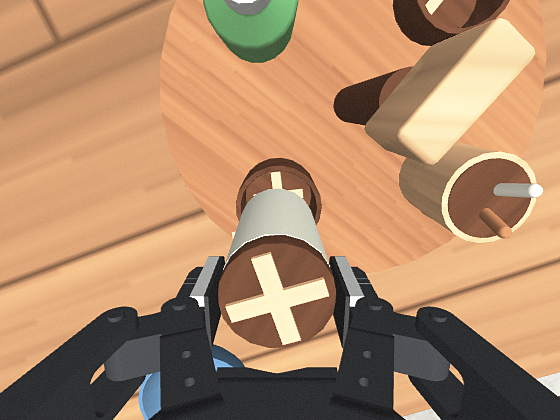

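The views show the jar upright just above the cross pocket. In the wrist view the pocket's rim spans columns 236–322 with its top edge at row 158, and the lid is centred at (276,292). I'll refine the rim's centre from these edges.

Run:
```python
from h import *
from scipy.optimize import least_squares
s=read_state();p=s['position']
_,K,Rw,o=shot('wrist')
i=cv2.imread('pics/k_wrist.png')
g=i.max(2)
for r in(164,170,180,185,190,195):print(r,np.where(g[r,220:340]<125)[0][[0,-1]]+220)
for c in(265,279,290):print(c,np.where(g[140:200,c]<125)[0][:1]+140)
a=np.linspace(0,2*np.pi,400)
def ext(c):
    q=np.array([proj([c[0]+.0325*np.cos(t),c[1]+.0325*np.sin(t),.08],K,Rw,o) for t in a]);return q
def f(obs):
    return least_squares(lambda c:(lambda q:[q[:,0].min()-obs[0],q[:,0].max()-obs[1],q[:,1].min()-obs[2]])(ext(c)),[.62,.013],diff_step=1e-4)
for obs in[(236,322,158)]:
    r=f(obs);print(r.x,r.fun,'tcp',p)
# lid centre in wrist
for z in(.2,.202,.199):print(z,ray((276.5,292),z-.0,K,Rw,o))
```

```text
164 [258 299]
170 [250 305]
180 [244 312]
185 [241 314]
190 [239 317]
195 [243 319]
265 [161]
279 [158]
290 [160]
[0.61295523 0.01742096] [-0.83820913  0.83826903  0.06241736] tcp [0.62035993 0.0126727  0.14048123]
0.2 [0.61556935 0.01441331 0.2       ]
0.202 [0.61444682 0.0148406  0.202     ]
0.199 [0.61613062 0.01419966 0.199     ]
```

Run:
```python
from h import *
from scipy.optimize import least_squares
p=read_state()['position']
_,K,Rw,o=shot('wrist')
a=np.linspace(0,2*np.pi,400)
def e(c):
    q=np.array([proj([c[0]+.0325*np.cos(t),c[1]+.0325*np.sin(t),z],K,Rw,o) for z in(.08,.038) for t in a]);return [q[:,0].min()-237,q[:,0].max()-321,q[:,1].min()-158]
r=least_squares(e,[.62,.013],diff_step=1e-4);print(r.x,r.fun,p)
print('cross lid',ray((277,298),.199,K,Rw,o))
```

```text
[0.61855316 0.01548514] [-1.53004331  1.53020697  0.13240443] [0.62036603 0.01285149 0.14046613]
cross lid [0.61874933 0.01359506 0.199     ]
```

Request:
move_arm(
  targets=[
    {"jaw": 0.4, "offset": [0, 0.13, 0], "turn": [0, 0, 0]},
    {"jaw": 0.4, "offset": [0, 0.13, -1], "turn": [0, 0, 0]},
    {"jaw": 0.4, "offset": [0, 0.13, -1.8], "turn": [0, 0, 0]},
    {"jaw": 0.4, "offset": [0, 0.13, -2.3], "turn": [0, 0, 0]},
    {"jaw": 0.4, "offset": [0, 0.13, -2.8], "turn": [0, 0, 0]},
    {"jaw": 0.4, "offset": [0, 0.13, -3.2], "turn": [0, 0, 0]},
    {"jaw": 0.4, "offset": [0, 0.13, -3.2], "turn": [0, 0, 0]},
  ],
)

```text
time_s: 8.98
position: [0.6202, 0.015, 0.1082]
eef_rot: [-3.141, -0.0, 2.779]
ft_force: [0.3, -0.3, -3.6]
gripper_width: 0.0484
finger_force: 42.6
```

Request:
move_arm(
  targets=[
    {"jaw": 0.4, "offset": [0, 0, -0.8], "turn": [0, 0, 0]},
    {"jaw": 0.4, "offset": [0, 0, -1.4], "turn": [0, 0, 0]},
    {"jaw": 0.4, "offset": [0, 0, -1.9], "turn": [0, 0, 0]},
    {"jaw": 0.4, "offset": [0, 0, -2.3], "turn": [0, 0, 0]},
    {"jaw": 0.4, "offset": [0, 0, -2.4], "turn": [0, 0, 0]},
    {"jaw": 0.4, "offset": [0, 0, -2.4], "turn": [0, 0, 0]},
  ],
)

```text
time_s: 9.72
position: [0.6203, 0.015, 0.0844]
eef_rot: [-3.142, -0.0, 2.779]
ft_force: [-0.6, 0.6, -2.8]
gripper_width: 0.0487
finger_force: 42.7
```

Request:
move_arm(
  targets=[
    {"jaw": 0.4, "offset": [0, 0, -0.1], "turn": [0, 0, 0]},
    {"jaw": 0.4, "offset": [0, 0, -0.2], "turn": [0, 0, 0]},
    {"jaw": 0.4, "offset": [0, 0, -0.2], "turn": [0, 0, 0]},
  ],
)

```text
time_s: 10.1
position: [0.6208, 0.0151, 0.0833]
eef_rot: [3.141, 0.001, 2.779]
ft_force: [-3.6, 1.7, 7.0]
gripper_width: 0.0487
finger_force: 43.6
```

Request:
move_arm(
  targets=[
    {"jaw": 1, "offset": [0, 0, 0.1], "turn": [0, 0, 0]},
    {"jaw": 1, "offset": [0, 0, 0.1], "turn": [0, 0, 0]},
    {"jaw": 1, "offset": [0, 0, 0.1], "turn": [0, 0, 0]},
    {"jaw": 1, "offset": [0, 0, 0.1], "turn": [0, 0, 0]},
    {"jaw": 1, "offset": [0, 0, 3], "turn": [0, 0, 0]},
    {"jaw": 1, "offset": [0, 0, 8], "turn": [0, 0, 0]},
    {"jaw": 1, "offset": [0, 0, 14], "turn": [0, 0, 0]},
    {"jaw": 1, "offset": [0, 0, 20], "turn": [0, 0, 0]},
    {"jaw": 1, "offset": [-5, 0, 26], "turn": [0, 0, 0]},
    {"jaw": 1, "offset": [-10, 1, 26], "turn": [0, 0, 0]},
    {"jaw": 1, "offset": [-10, 1, 26], "turn": [0, 0, 0]},
    {"jaw": 1, "offset": [-10, 1, 26], "turn": [0, 0, 0]},
  ],
)

```text
time_s: 11.6
position: [0.5205, 0.0249, 0.3427]
eef_rot: [3.141, 0.001, 2.779]
ft_force: [1.3, -0.4, -0.3]
gripper_width: 0.0854
finger_force: 0.0
```

Run:
```python
from h import *
i,K,Rw,o=shot('wrist','w2.png');p=read_state()['position'];print(p,o)
h=cv2.cvtColor(i,cv2.COLOR_RGB2HSV)
m=((i[:,:,0]>190)&(i[:,:,2]>130)&(h[:,:,1]<110)).astype(np.uint8)
N,_,S,c=cv2.connectedComponentsWithStats(m)
for k in range(1,N):
    if S[k,4]>60 and c[k][1]<300:print(S[k],c[k].round(1),[ray(c[k],z,K,Rw,o).round(4)[:2] for z in(0,.038,.142,.208)])
```

```text
[0.52090176 0.0248434  0.34226005] [0.45093631 0.05120242 0.51733469]
[234  64  33  36 619] [248.2  79.7] [array([0.3976, 0.0273]), array([0.4015, 0.0291]), array([0.4122, 0.0339]), array([0.419 , 0.0369])]
[394  87  14  14  88] [401.   93.8] [array([0.4962, 0.232 ]), array([0.4929, 0.2187]), array([0.4838, 0.1824]), array([0.478 , 0.1593])]
[366 110  24  27 177] [377.8 123.1] [array([0.5246, 0.1883]), array([0.5192, 0.1783]), array([0.5044, 0.1507]), array([0.495 , 0.1332])]
[271 129  26  27 518] [283.8 142. ] [array([0.5004, 0.0448]), array([0.4968, 0.0452]), array([0.4869, 0.0465]), array([0.4805, 0.0474])]
[ 15 169  51  26 360] [ 43.1 177.3] [array([ 0.416 , -0.3335]), array([ 0.4185, -0.3053]), array([ 0.4256, -0.2279]), array([ 0.43  , -0.1788])]
[  5 184  20  31 187] [ 14.8 198.9] [array([ 0.4305, -0.3961]), array([ 0.432 , -0.3632]), array([ 0.4361, -0.2733]), array([ 0.4387, -0.2163])]
[341 187  41  42 738] [361.1 207.4] [array([0.6444, 0.1264]), array([0.6302, 0.1209]), array([0.5913, 0.1058]), array([0.5666, 0.0962])]
[375 209  46  43 349] [397.7 228.9] [array([0.7023, 0.1732]), array([0.6838, 0.1642]), array([0.6333, 0.1397]), array([0.6012, 0.1241])]
[292 215  23  25 248] [302.7 225.3] [array([0.6397, 0.0266]), array([0.6258, 0.0284]), array([0.5879, 0.0333]), array([0.5638, 0.0365])]
[281 237  34  32 358] [297.6 252.4] [array([0.6831, 0.002 ]), array([0.6661, 0.0056]), array([0.6194, 0.0155]), array([0.5898, 0.0218])]
[267 239  11  15  85] [272.6 247.1] [array([ 0.6587, -0.0344]), array([ 0.6434, -0.0282]), array([ 0.6017, -0.0109]), array([ 0.5752, -0.    ])]
```

View pics/w2.png

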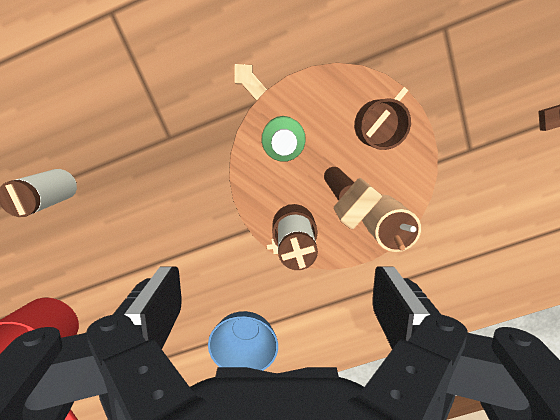

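The jar stands seated, its lid cross at (298,252). The edge bar is at (401,94), the tongue's centroid at (248,80) and the handle top at (361,207). That puts the axis near (0.569, 0.0955), and the handle calls for a yaw of −0.65 rad to grip it.

Request:
move_arm(
  newtons=40,
  targets=[
    {"jaw": 1, "offset": [1.2, 1.8, 0], "turn": [0, 0, -0.16]},
    {"jaw": 1, "offset": [2.4, 3.5, 0], "turn": [0, 0, -0.33]},
    {"jaw": 1, "offset": [3.6, 5.3, 0], "turn": [0, 0, -0.5]},
    {"jaw": 1, "offset": [4.85, 7.05, 0], "turn": [0, 0, -0.65]},
    {"jaw": 1, "offset": [4.85, 7.05, -5], "turn": [0, 0, -0.65]},
    {"jaw": 1, "offset": [4.85, 7.05, -8], "turn": [0, 0, -0.65]},
    {"jaw": 1, "offset": [4.85, 7.05, -8], "turn": [0, 0, -0.65]},
    {"jaw": 1, "offset": [4.85, 7.05, -8], "turn": [0, 0, -0.65]},
  ],
)

```text
time_s: 12.65
position: [0.5699, 0.0954, 0.2633]
eef_rot: [3.141, 0.0, 2.129]
ft_force: [0.5, -0.0, -0.0]
gripper_width: 0.0857
finger_force: 0.0
```

Run:
```python
from h import *
i,K,Rw,o=shot('wrist','w3.png');p=read_state()['position'];print(p,read_state()['eef_rot'])
print(proj([.569,.0955,.208],K,Rw,o),proj([.62,.0148,.142],K,Rw,o))
h=cv2.cvtColor(i,cv2.COLOR_RGB2HSV)
m=((i[:,:,0]>200)&(i[:,:,2]>130)&(h[:,:,1]<110)).astype(np.uint8)
N,L,S,c=cv2.connectedComponentsWithStats(m)
for k in range(1,N):
    if S[k,4]>200 and c[k][1]<310:
        print(S[k],c[k].round(1),ray(c[k],.208,K,Rw,o).round(4),cv2.minAreaRect(cv2.findContours((L==k).astype(np.uint8),0,2)[0][0]))
```

```text
[0.56997925 0.09543658 0.26374459] [3.13990676e+00 9.10303993e-04 2.12866928e+00]
[275.62106634 214.38884626] [276.30756894 284.45508129]
[273  70   7  39 273] [276.  89.] [0.5235 0.1691 0.208 ] ((276.0, 89.0), (38.0, 6.0), 90.0)
[113 128  39  27 651] [132.5 142.3] [0.458  0.0876 0.208 ] ((132.0, 141.0), (26.0, 38.0), 90.0)
[340 156  60  58 623] [369.5 183.1] [0.6135 0.1508 0.208 ] ((369.5, 184.5), (57.0, 59.0), 90.0)
[159 175  31  31 738] [174.  189.8] [0.4974 0.0727 0.208 ] ((174.0, 190.0), (30.0, 30.0), 90.0)
[ 264  182   24   59 1330] [275.1 210.6] [0.5671 0.0978 0.208 ] ((275.5, 211.0), (58.0, 23.0), 90.0)
[ 464  245   96   96 3756] [519.5 298.9] [0.7715 0.1383 0.208 ] ((528.9718017578125, 304.6783752441406), (70.16535949707031, 122.19412994384766), 43.4925651550293)
[258 266  38  35 543] [277.1 283.2] [0.5999 0.0481 0.208 ] ((276.6756896972656, 283.0540466308594), (30.578208923339844, 34.52378463745117), 80.53767395019531)
```

View pics/w3.png

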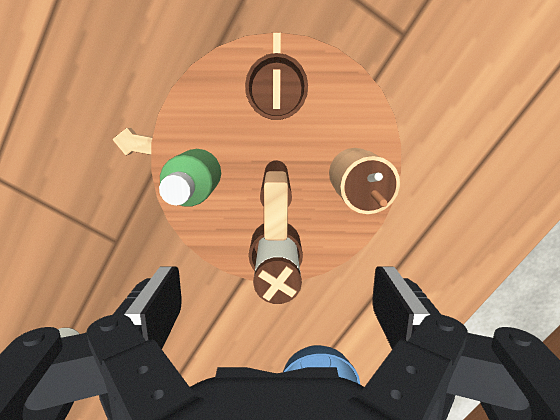

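The handle is centred at (275,211) and exactly along the image vertical, in line with the jar at (277,283). I can descend and grip.

Request:
move_arm(
  newtons=40,
  targets=[
    {"jaw": 1, "offset": [0, 0, -5], "turn": [0, 0, 0]},
    {"jaw": 1, "offset": [-0.1, 0.1, -9], "turn": [0, 0, 0]},
    {"jaw": 1, "offset": [-0.1, 0.1, -11.8], "turn": [0, 0, 0]},
    {"jaw": 1, "offset": [-0.1, 0.1, -11.8], "turn": [0, 0, 0]},
    {"jaw": 0.1, "offset": [-0.1, 0.1, -11.8], "turn": [0, 0, 0]},
    {"jaw": 0.1, "offset": [-0.1, 0.1, -11.8], "turn": [0, 0, 0]},
    {"jaw": 0.1, "offset": [-0.1, 0.1, -11.8], "turn": [0, 0, 0]},
    {"jaw": 0.1, "offset": [-0.1, 0.1, -11.8], "turn": [0, 0, 0]},
    {"jaw": 0.1, "offset": [-0.1, 0.1, -11.8], "turn": [0, 0, 0]},
    {"jaw": 0.1, "offset": [-0.1, 0.1, -11.8], "turn": [0, 0, 0]},
  ],
)

```text
time_s: 13.95
position: [0.5682, 0.0965, 0.1452]
eef_rot: [3.141, 0.0, 2.129]
ft_force: [-2.1, -0.2, 6.3]
gripper_width: 0.0176
finger_force: 39.4
```

Run:
```python
from h import *
s=read_state();print(s['joint_pos'],s['position'],s['torque'])
```

```text
[ 6.46551510e-02  4.81168668e-01  1.53292719e+00  6.70089728e-05
  1.12647181e+00 -4.93367865e-01] [0.56821106 0.09653622 0.14515462] [ 0.05706319  0.1751619  -0.09949236]
```

Request:
move_arm(
  targets=[
    {"jaw": 0.1, "offset": [0, 0, 0], "turn": [0, 0, -0.03]},
    {"jaw": 0.1, "offset": [0, 0, 0], "turn": [0, 0, -0.08]},
    {"jaw": 0.1, "offset": [0, 0, 0], "turn": [0, 0, -0.15]},
    {"jaw": 0.1, "offset": [0, 0, 0], "turn": [0, 0, -0.23]},
    {"jaw": 0.1, "offset": [0, 0, 0], "turn": [0, 0, -0.31]},
    {"jaw": 0.1, "offset": [0, 0, 0], "turn": [0, 0, -0.39]},
    {"jaw": 0.1, "offset": [0, 0, 0], "turn": [0, 0, -0.47]},
    {"jaw": 0.1, "offset": [0, 0, 0], "turn": [0, 0, -0.55]},
    {"jaw": 0.1, "offset": [0, 0, 0], "turn": [0, 0, -0.63]},
    {"jaw": 0.1, "offset": [0, 0, 0], "turn": [0, 0, -0.71]},
    {"jaw": 0.1, "offset": [0, 0, 0], "turn": [0, 0, -0.79]},
    {"jaw": 0.1, "offset": [0, 0, 0], "turn": [0, 0, -0.87]},
  ],
)

```text
time_s: 15.45
position: [0.5687, 0.0965, 0.1452]
eef_rot: [3.14, -0.001, 1.256]
ft_force: [2.2, -0.2, 3.8]
gripper_width: 0.0175
finger_force: 39.0
```

Request:
move_arm(
  targets=[
    {"jaw": 0.1, "offset": [0, 0, 0], "turn": [0, 0, -0.08]},
    {"jaw": 0.1, "offset": [0, 0, 0], "turn": [0, 0, -0.16]},
    {"jaw": 0.1, "offset": [0, 0, 0], "turn": [0, 0, -0.24]},
    {"jaw": 0.1, "offset": [0, 0, 0], "turn": [0, 0, -0.32]},
    {"jaw": 0.1, "offset": [0, 0, 0], "turn": [0, 0, -0.4]},
    {"jaw": 0.1, "offset": [0, 0, 0], "turn": [0, 0, -0.48]},
    {"jaw": 0.1, "offset": [0, 0, 0], "turn": [0, 0, -0.56]},
    {"jaw": 0.1, "offset": [0, 0, 0], "turn": [0, 0, -0.64]},
    {"jaw": 0.1, "offset": [0, 0, 0], "turn": [0, 0, -0.72]},
    {"jaw": 0.1, "offset": [0, 0, 0], "turn": [0, 0, -0.79]},
    {"jaw": 0.1, "offset": [0, 0, 0], "turn": [0, 0, -0.84]},
    {"jaw": 0.1, "offset": [0, 0, 0], "turn": [0, 0, -0.87]},
  ],
)

```text
time_s: 16.95
position: [0.569, 0.0963, 0.1452]
eef_rot: [3.14, -0.002, 0.388]
ft_force: [5.6, -3.2, 4.8]
gripper_width: 0.0173
finger_force: 39.1
```

Request:
move_arm(
  targets=[
    {"jaw": 0.1, "offset": [0, 0, 0], "turn": [0, 0, 0]},
    {"jaw": 0.1, "offset": [0, 0, 0], "turn": [0, 0, 0]},
    {"jaw": 0.1, "offset": [0, 0, 0], "turn": [0, 0, 0]},
  ],
)

```text
time_s: 17.32
position: [0.569, 0.0962, 0.1452]
eef_rot: [3.141, -0.002, 0.389]
ft_force: [4.7, -1.0, 3.8]
gripper_width: 0.0172
finger_force: 39.1
```

Run:
```python
from h import *
s=read_state();print(s['position'],s['eef_rot'],s['torque'])
for n in('scene','side','wrist'):
    i,K,Rw,o=shot(n,'f_%s.png'%n)
    h=cv2.cvtColor(i,cv2.COLOR_RGB2HSV)
    m=((i[:,:,0]>180)&(i[:,:,2]>100)&(h[:,:,1]<125)).astype(np.uint8)
    N,L,S,c=cv2.connectedComponentsWithStats(m)
    for P in([.569,.0955,.208],[.481,.061,.142],[.39,.024,0]):
        print(n,P,proj(P,K,Rw,o).round(1))
    for k in range(1,N):
        if 25<S[k,4]<3000 and min(np.hypot(*(c[k]-proj(P,K,Rw,o))) for P in([.481,.061,.142],[.39,.024,0]))<45:
            print(n,S[k],c[k].round(1),[ray(c[k],z,K,Rw,o).round(4)[:2] for z in(0,.038,.142)])
```

```text
[0.56903528 0.09624611 0.14517287] [ 3.14054283e+00 -2.20053544e-03  3.88761145e-01] [-0.40305276 -0.62602397 -0.13378578]
scene [0.569, 0.0955, 0.208] [415.7 183.3]
scene [0.481, 0.061, 0.142] [396.1 188.6]
scene [0.39, 0.024, 0] [376.7 218.5]
scene [397 157   8  12  63] [401.5 162.4] [array([0.0628, 0.0554]), array([0.141 , 0.0569]), array([0.355 , 0.0611])]
scene [415 180   6   7  30] [416.9 183. ] [array([0.1804, 0.1073]), array([0.2511, 0.1055]), array([0.4444, 0.1006])]
scene [386 184  16   9  43] [394.4 187.7] [array([0.2246, 0.0501]), array([0.2924, 0.052 ]), array([0.478 , 0.0571])]
side [0.569, 0.0955, 0.208] [204.7 134.7]
side [0.481, 0.061, 0.142] [187.7 173.4]
side [0.39, 0.024, 0] [174.7 234.4]
side [175 145  10   6  42] [179.5 147.4] [array([0.6227, 0.3723]), array([0.5978, 0.3207]), array([0.5296, 0.1797])]
side [181 171  15   8  50] [187.7 174.5] [array([0.5611, 0.2246]), array([0.5389, 0.1797]), array([0.4783, 0.0568])]
side [179 210   9   7  31] [182.8 212.9] [array([0.453 , 0.0822]), array([0.4357, 0.0437]), array([ 0.3883, -0.0618])]
side [169 221  17  15 116] [176.3 228.5] [array([0.4053, 0.0406]), array([0.3901, 0.0039]), array([ 0.3486, -0.0965])]
wrist [0.569, 0.0955, 0.208] [278.8 307.7]
wrist [0.481, 0.061, 0.142] [275.6 374.8]
wrist [0.39, 0.024, 0] [275.7 349.7]
```

View pics/f_side.png

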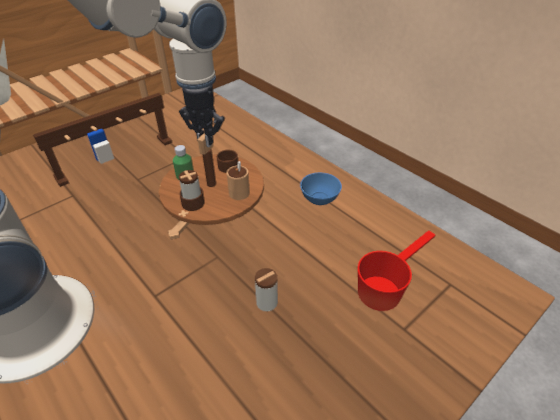

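The jar stands at the front beside the tongue, with the edge cross at (183,213) and the tongue at (176,228). I'll cross-check the tongue's bearing using the saved wrist views.

Run:
```python
from h import *
c=camera('wrist');K=np.array(c['camera_matrix']);H=np.array(c['hand_eye'])
def pose(p,e):
    T=np.eye(4);T[:3,:3]=R.from_euler('xyz',e).as_matrix();T[:3,3]=p;T=T@H;return K,T[:3,:3],T[:3,3]
def tongue(f,c,box):
    i=cv2.imread('pics/'+f)[:,:,::-1];h=cv2.cvtColor(i,cv2.COLOR_RGB2HSV)
    m=((i[:,:,0]>190)&(i[:,:,2]>110)&(h[:,:,1]<115));x,y,X,Y=box
    q=np.argwhere(m[y:Y,x:X])[:,::-1]+[x,y]
    P=np.array([ray(t,0,*c)[:2] for t in q]);d=np.linalg.svd(P-P.mean(0))[2][0];d*=-np.sign(d[0])
    for ax in([.568,.0952],[.569,.0962]):
        v=P.mean(0)-ax;print(f,len(q),P.mean(0).round(4),'bearing',np.degrees(np.arctan2(-v[1],-v[0])).round(2),'axis dir',np.degrees(np.arctan2(-d[1],-d[0])).round(1))
tongue('w2.png',pose([.52090,.02484,.34226],[3.141,.001,2.779]),(225,55,275,105))
tongue('w3.png',pose([.56998,.09544,.26374],[3.1399,.00091,2.12867]),(105,120,156,160))
i,Ks,Rs,os=shot('side');tongue('d0.png',(Ks,Rs,os),(165,215,190,240))
e=read_state()['eef_rot'];print('closing line deg',np.degrees(e[2])-90+0)
```

```text
w2.png 636 [0.3979 0.0275] bearing 21.69 axis dir 21.9
w2.png 636 [0.3979 0.0275] bearing 21.87 axis dir 21.9
w3.png 675 [0.3927 0.0238] bearing 22.16 axis dir 22.5
w3.png 675 [0.3927 0.0238] bearing 22.33 axis dir 22.5
d0.png 98 [0.4042 0.04  ] bearing 18.62 axis dir 17.4
d0.png 98 [0.4042 0.04  ] bearing 18.83 axis dir 17.4
closing line deg -67.72376920837527
```

```bash
python3 -c "
from cell import *
print(sign_off())"
```

```text
the job is handed in; nothing more can be done
None
```

The cross jar was set down upright in its pocket and released. I then turned the carousel by its handle until the jar stood at the front, within about 2° by my measurement, and handed the job in at about 17.5 s with the handle still gripped at 39 N. No verdict came back.

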